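# Shut the sampled row of flip-lid tubes with one fingertip stroke

## Task

The front row of sample tubes (the row nearest you) has been sampled: run your fingertips lightly along that row in one pass, from the right-hand end to the left, folding each open flip lid over and down until it lies shut, one after the other, and stay down on the row until the last lid is shut. Push only, with a light touch: do not grip, lift or tip any tube, leave the lids of the back row open and everything else where it is, and finish clear of it all.

Things in the scene. Friction and masses are not known exactly. Their poses are not given: they have to be found in the camera images.
- rack: light grey plastic tube rack, 110 x 250 mm, top plate 90 mm above the bench, fixed in a dark blue spill tray 150 x 290 mm. Two parallel rows of five square wells, rows 60 mm apart, 50 mm pitch. Origin on the bench under the rack's centre, z up, y along the rows (towards tube5), x from the front row (x = -30 mm, nearest the robot) to the back row (x = +30 mm). Stands turned up to 0.5 rad.
- tube1: first tube of the front row, counted from the right-hand end as the robot sees it: off-white plastic, 29 mm diameter (rim 32 mm), 108 mm tall, 35 to 70 g, loose in its well. Origin at the centre of its foot, 14 mm above the bench; open mouth (rim) 108 mm above that; z up along the tube. Fixed 50 mm pitch from tube to tube.
- lid1 (a joint): flip lid of tube1: disc 34 mm across, 4 mm thick, with a 5 mm lip tab. Hinge parallel to the rack's x, 18.5 mm from the tube's axis on the rack's -y side, 2 mm above the rim. Angle in rad: 0 = shut, top 4 mm above the rim; starts at 1.5 to 1.95, standing 42 mm above the rim, upright or leaning back; stop at 2.2. Slight friction (0.004 N m), no catch or spring: stays where left.
- tube2: second tube of the front row, counted from the right-hand end as the robot sees it: off-white plastic, 29 mm diameter (rim 32 mm), 108 mm tall, 35 to 70 g, loose in its well. Origin at the centre of its foot, 14 mm above the bench; open mouth (rim) 108 mm above that; z up along the tube. Fixed 50 mm pitch from tube to tube.
- lid2 (a joint): flip lid of tube2, made and hinged like lid1: angle in rad, 0 = shut, starts standing open at 1.5 to 1.95, stop at 2.2; stays where it is left.
- tube3: third tube of the front row, counted from the right-hand end as the robot sees it: off-white plastic, 29 mm diameter (rim 32 mm), 108 mm tall, 35 to 70 g, loose in its well. Origin at the centre of its foot, 14 mm above the bench; open mouth (rim) 108 mm above that; z up along the tube. Fixed 50 mm pitch from tube to tube.
- lid3 (a joint): flip lid of tube3, made and hinged like lid1: angle in rad, 0 = shut, starts standing open at 1.5 to 1.95, stop at 2.2; stays where it is left.
- tube4: fourth tube of the front row, counted from the right-hand end as the robot sees it: off-white plastic, 29 mm diameter (rim 32 mm), 108 mm tall, 35 to 70 g, loose in its well. Origin at the centre of its foot, 14 mm above the bench; open mouth (rim) 108 mm above that; z up along the tube. Fixed 50 mm pitch from tube to tube.
- lid4 (a joint): flip lid of tube4, made and hinged like lid1: angle in rad, 0 = shut, starts standing open at 1.5 to 1.95, stop at 2.2; stays where it is left.
- tube5: fifth tube of the front row, counted from the right-hand end as the robot sees it: off-white plastic, 29 mm diameter (rim 32 mm), 108 mm tall, 35 to 70 g, loose in its well. Origin at the centre of its foot, 14 mm above the bench; open mouth (rim) 108 mm above that; z up along the tube. Fixed 50 mm pitch from tube to tube.
- lid5 (a joint): flip lid of tube5, made and hinged like lid1: angle in rad, 0 = shut, starts standing open at 1.5 to 1.95, stop at 2.2; stays where it is left.
- wait1: tube like those of the front row, with its flip lid open the same way, but standing in the back row: still waiting for the sampler. Origin at its foot.
- waitlid1 (a joint): flip lid of wait1, same values as lid1; to be left open.
- wait2: tube like those of the front row, with its flip lid open the same way, but standing in the back row: still waiting for the sampler. Origin at its foot.
- waitlid2 (a joint): flip lid of wait2, same values as lid1; to be left open.
- std1: back-row tube shut with a ribbed screw cap 35 mm across, 114 mm tall over the cap; origin at its foot; leave alone.
- std2: back-row tube shut with a ribbed screw cap 35 mm across, 114 mm tall over the cap; origin at its foot; leave alone.
- reagent: white plastic reagent bottle 72 mm diameter, 150 mm tall, on the bench to the left; origin under its centre; leave alone.
- beaker: glass beaker 68 mm diameter, 90 mm tall, on the bench to the left; origin under its centre; leave alone.
- tipbox: closed grey and white box of pipette tips 85 x 120 x 70 mm, on the bench to the right; origin under its centre; leave alone.
- marker: white marker pen with a black cap, 130 mm long, 17 mm thick, lying on the bench to the right of the rack; origin under its middle; leave alone.

How it is judged (in metres and radians):
On the way, in this order (a step that is already met when the one before it is completed fails the run):
1. lid 1 of the front row, counted from the right, is shut (value of joint lid1 below 0.12 rad), for 0.1 s.
2. lid 2 of the front row, counted from the right, is shut (value of joint lid2 below 0.12 rad), for 0.1 s.
3. lid 3 of the front row, counted from the right, is shut (value of joint lid3 below 0.12 rad), for 0.1 s.
4. lid 4 of the front row, counted from the right, is shut (value of joint lid4 below 0.12 rad), for 0.1 s.
5. lid 5 of the front row, counted from the right, is shut (value of joint lid5 below 0.12 rad), for 0.1 s.
At the end, for the whole second after the job is handed in: All five front-row lids are shut to within 0.12 rad (lip within about 5 mm of flat), the two open lids of the back row still stand open (over 1.3 rad), and every tube stands upright (within 0.08 rad) in its well, within 8 mm of where it was (value of joint each of lid1, lid2, lid3, lid4, lid5 below 0.12 rad and value of joint each of waitlid1, waitlid2 above 1.3 rad and distance of each of tube1, tube2, tube3, tube4, tube5, wait1, wait2, std1, std2 from where it was at the start of the episode below 0.008 m and angle between each of tube1, tube2, tube3, tube4, tube5, wait1, wait2, std1, std2's own z axis and vertical below 0.08 rad); the robot touches nothing.
It fails at once if a tube lifted or pulled out (over 12 mm) or tipped (over 0.2 rad) (distance of any of tube1, tube2, tube3, tube4, tube5, wait1, wait2, std1, std2 from where it was at the start of the episode above 0.012 m or angle between any of tube1, tube2, tube3, tube4, tube5, wait1, wait2, std1, std2's own z axis and vertical above 0.2 rad).
It fails at once if an open lid of the back row folded down (below 1.2 rad) (value of joint any of waitlid1, waitlid2 below 1.2 rad).
It fails at once if the pass broken off: the fingers taken more than about 90 mm up off the lids after the first lid is shut and before the last one is (value of joint lid1 below 0.12 rad and value of joint lid5 above 0.12 rad and z of the grasp point in the frame of rack above 0.235 m).
It fails at once if not a light touch: more than 40 N on the rack or one of its tubes (contact force between the fingers and tube1 above 40 N or contact force between the fingers and tube2 above 40 N or contact force between the fingers and tube3 above 40 N or contact force between the fingers and tube4 above 40 N or contact force between the fingers and tube5 above 40 N or contact force between the fingers and wait1 above 40 N or contact force between the fingers and wait2 above 40 N or contact force between the fingers and std1 above 40 N or contact force between the fingers and std2 above 40 N or contact force between the fingers and rack above 40 N).
It fails at once if another thing on the bench moved more than 25 mm (distance of any of reagent, beaker, tipbox, marker from where it was at the start of the episode above 0.025 m).
It also fails if it takes over 48 s, if anything falls off the work surface, if the arm or the gripper's body presses on something with over 40 N, if the wrist force passes 120 N, or if a joint passes its speed limit or range.

## Robot

A 6-joint arm with a two-finger parallel gripper is mounted at the origin on the work surface. World frame = base frame: x ahead of the robot, y to its left, z up, the work surface at z = 0. Lengths are in mm, angles in rad, forces in N, time in s.
With the tool pointing down it reaches from about 350 to 975 mm from the base axis. Payload 7.1 kg.
Tool frame: the origin (TCP) lies on the front face of the gripper's body, between the roots of the fingers; the fingertips stand 80 mm ahead of it and the grasp point (between the pads) lies 61 mm ahead of it (env.tips_ahead is the distance from the TCP to the fingertips, in mm); z points along the fingers, y is the line along which they close (so a half turn about z gives the same grasp; the last joint's range is limited). The gripper opens to 88 mm and grips with 3 to 60 N. Pads are 20 mm wide; open, the fingers measure 115 mm over their backs; the gripper's body (75 mm by 178 mm) begins 61 mm behind the grasp point.
Start: joints at [-1.353, 0.423, 1.63, -0, 1.089, -0.019], TCP at [146.64, -607.538, 302.675] pointing down, gripper open.
Joint ranges: [-3, 3], [-0.9, 2.11], [0.09, 2.58], [-1.31, 4.45], [0.11, 2.69], [-2.54, 2.54]. Speed limits (rad/s): [2.39, 2.39, 3.01, 3.14, 3.14, 3.14].

## Interface

Orientations are given as a unit quaternion [x, y, z, w].
In Python, from station import env, set_gripper, viewer, workorder gives the robot as it stands. Calls block until the motion is done:
- env.reach(position, orientation): joint-space move of the TCP to a pose.
- env.move_l(position, rot=None, rate=150, f_stop=None): straight line of the TCP; rot=None keeps the orientation; rate is the mean speed in mm/s. With f_stop (N) it stops when the force on the tool has changed by that much, and returns True; else False.
- env.move_joints(angles): joint-space move.
- set_gripper(opening): finger opening in mm; the grip force is fixed at half the most; returns when the fingers have stopped.
- env.hold(seconds).
- env.ik(position, orientation): joint angles nearest the present ones, or None.
- env.read_state(): the state.
- viewer.camera(name): name is "scene" or "top"; returns the picture (400x640x3 uint8, blue, green, red); there is no depth.
- viewer.camera_params(name): a dict with "fx", "fy", "cx", "cy" (pixels), "pose" (4x4, takes a point from camera to world coordinates). Camera axes: x right, y up, looking along -z (the intrinsics and any distortion apply to the point x, -y, -z); pixel columns grow to the right and rows downward; lengths in mm; the calibration is good to about 2 mm. A picture is of the moment at which its call begins. camera_params takes no time and is no camera call.
A pose or a line that the arm cannot do raises env.IKError and nothing moves.
- workorder.sign_off(): hands the job in; it is judged then, once.
The state is a dict: "time_s": time; "qpos": joint angles; "dq": joint speeds; "tau": joint torques, N m; "tool_pos": TCP position; "orientation": TCP orientation; "force": force on the tool from outside, world axes, zero at the start; "wrist_torque": the same for the moment, N m; "width": finger opening in mm; "grip_force": force on a finger pad.
Only numpy, scipy, OpenCV 4.12 (cv2) and the standard library are available. Lean on these libraries where they do the work, as an engineer would, in place of code of your own. Each camera call takes 0.05 s, during which the arm holds its last target. There are 200 camera calls.

## Working session

There is one attempt and no reset: what is moved stays moved. The work goes in short steps, each a Python script; the robot and the scene stay as the last script left them, time stands still between calls to the robot, and variables do not carry over. Pictures are saved under pics/ and viewed, at most 10 in all, crops included, and the job is handed in when it is done.

```bash
ls; mkdir -p pics
python3 - <<'E'
from station import env, viewer
import cv2
for n in("scene","top"):
    cv2.imwrite(f"pics/{n}0.png",viewer.camera(n)); p=viewer.camera_params(n); print(n,p)
s=env.read_state(); print(s["time_s"],s["tool_pos"],s["orientation"],s["width"],env.tips_ahead)
E
```

```text
pics
scene {'fx': 404.82880937297995, 'fy': 404.82880937297995, 'cx': 316.8835819919379, 'cy': 196.43988784102967, 'pose': array([[-6.63293032e-01, -5.64348842e-01,  4.91480151e-01,
         1.08536707e+03],
       [ 7.48298485e-01, -5.08562924e-01,  4.25926202e-01,
         5.01928030e+02],
       [ 9.57762434e-03,  6.50287734e-01,  7.59627627e-01,
         9.85114046e+02],
       [ 0.00000000e+00,  0.00000000e+00,  0.00000000e+00,
         1.00000000e+00]])}
top {'fx': 417.75818703503904, 'fy': 417.75818703503904, 'cx': 319.4209645389279, 'cy': 201.89373658931794, 'pose': array([[ 2.94426352e-02,  9.82782135e-01, -1.82407252e-01,
         3.02205641e+02],
       [-9.99552965e-01,  2.79992086e-02, -1.04839652e-02,
        -1.14861406e+01],
       [-5.19619503e-03,  1.82634386e-01,  9.83167168e-01,
         1.41693733e+03],
       [ 0.00000000e+00,  0.00000000e+00,  0.00000000e+00,
         1.00000000e+00]])}
0.1 [ 146.55424545 -607.18478696  302.00049208] [ 9.92997868e-01  1.18130412e-01 -8.04638860e-05 -6.58575428e-04] 88.02804376059333 80.0
```

View pics/scene0.png

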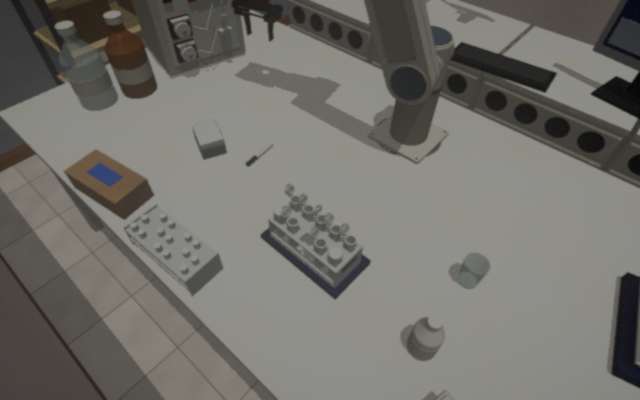

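View pics/top0.png

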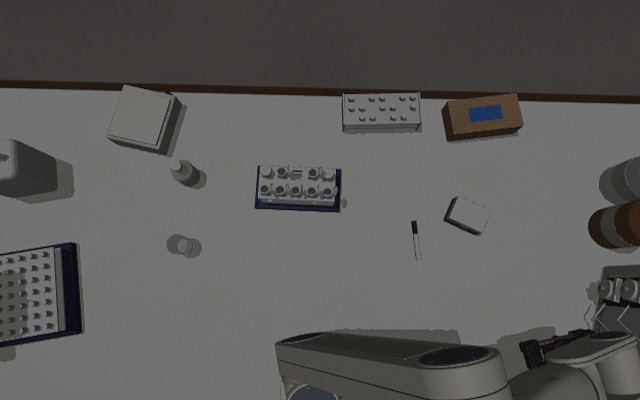

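```bash
cat > h.py <<'E'
import numpy as np, cv2
from station import env, viewer, set_gripper, workorder
def ray(n,uv,z):
    p=viewer.camera_params(n); uv=np.atleast_2d(uv).astype(float)
    d=np.c_[(uv[:,0]-p["cx"])/p["fx"],-(uv[:,1]-p["cy"])/p["fy"],-np.ones(len(uv))]@p["pose"][:3,:3].T
    o=p["pose"][:3,3]; return o+d*((z-o[2])/d[:,2])[:,None]
def proj(n,P):
    p=viewer.camera_params(n); c=(np.atleast_2d(P)-p["pose"][:3,3])@p["pose"][:3,:3]
    return np.c_[p["cx"]+p["fx"]*c[:,0]/-c[:,2],p["cy"]-p["fy"]*c[:,1]/-c[:,2]]
E
python3 - <<'E'
from h import *
for n,(x0,y0,w,h) in {"top":(245,150,110,75),"scene":(250,175,130,125)}.items():
    im=cv2.imread(f"pics/{n}0.png"); c=im[y0:y0+h,x0:x0+w]
    f=c.astype(int); m=((f[...,0]-f[...,2]>12)&(f.sum(2)<220)).astype(np.uint8)
    k,l,st,_=cv2.connectedComponentsWithStats(m); m=l==1+st[1:,4].argmax()
    v,u=np.nonzero(m)
    W=ray(n,np.c_[u+x0,v+y0],5)
    hull=cv2.convexHull(W[:,:2].astype(np.float32))
    r=cv2.minAreaRect(hull); print(n,m.sum(),r)
    b=cv2.resize(c,None,fx=6 if n=="top" else 4.8,fy=6 if n=="top" else 4.8,interpolation=cv2.INTER_CUBIC)
    cv2.imwrite(f"pics/{n}_crop.png",np.clip(b*1.4,0,255))
E
```

```text
top 441 ((609.107421875, 80.30914306640625), (290.94879150390625, 148.1043701171875), 88.94052124023438)[ WARN:0@0.309] global loadsave.cpp:1063 imwrite_ Unsupported depth image for selected encoder is fallbacked to CV_8U.
Traceback (most recent call last):
ValueError: attempt to get argmax of an empty sequence
```

View pics/top_crop.png

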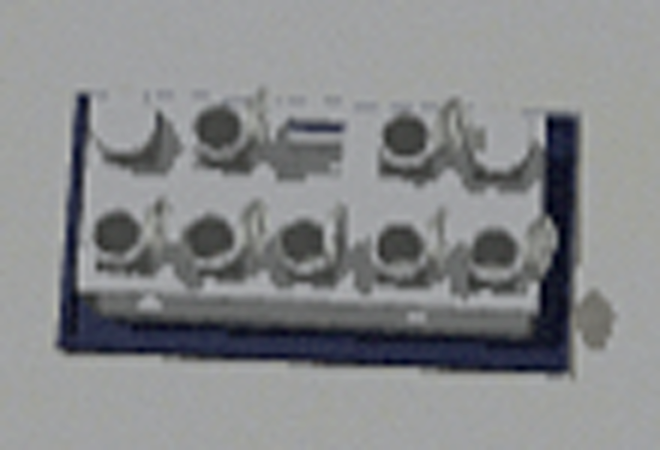

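Run:
```python
from h import *
im=cv2.imread("pics/top0.png").astype(int)
# tray edges: front corners
f=im[150:225,245:355]; m=((f[...,0]-f[...,2]>12)&(f.sum(2)<220)).astype(np.uint8)
k,l,st,_=cv2.connectedComponentsWithStats(m); v,u=np.nonzero(l==1+st[1:,4].argmax())
W=ray("top",np.c_[u+245,v+150],5)[:,:2].astype(np.float32)
print(cv2.boxPoints(cv2.minAreaRect(W)))
# mouths, front row: dark grey blobs
g=cv2.resize(im[150:225,245:355].astype(np.uint8),None,fx=8,fy=8,interpolation=cv2.INTER_CUBIC)
gr=g.max(2); 
P=[]
for (cx,cy) in [(493,247),(401,246),(304,241),(210,236),(119,232)]:
    cx,cy=int(cx*8/6),int(cy*8/6); w=gr[cy-40:cy+36,cx-44:cx+44]
    mm=(w<85).astype(np.uint8); k,l,st,c=cv2.connectedComponentsWithStats(mm)
    i=l[40,44]; e=c[i]; P.append([(e[0]+cx-44+.5)/8-.5+245,(e[1]+cy-40+.5)/8-.5+150]); print(i,st[i])
P=np.array(P); Q=ray("top",P,120)[:,:2]; print(Q, np.linalg.norm(np.diff(Q,axis=0),axis=1))
i=np.arange(5); fx=np.polyfit(i,Q[:,0],1);fy=np.polyfit(i,Q[:,1],1); print(fx,fy,"yaw",np.arctan2(-fx[0],fy[0]))
s=cv2.imread("pics/scene0.png")
c=cv2.resize(s[175:300,250:380],None,fx=4.8,fy=4.8,interpolation=cv2.INTER_CUBIC)
c=np.clip(c*1.4,0,255).astype(np.uint8)
y=np.arctan2(-fx[0],fy[0]); mid=np.array([np.polyval(fx,2),np.polyval(fy,2)]); ctr=mid+30*np.array([np.cos(y),np.sin(y)]); print("centre",ctr)
for j in range(5):
    p=proj("scene",[[np.polyval(fx,j),np.polyval(fy,j),122]])[0]
    cv2.circle(c,tuple(int(t) for t in ((p-[250,175]+.5)*4.8)),4,(0,0,255),1)
cv2.imwrite("pics/scene_crop.png",c)
```

```text
[[532.378    -63.771133]
 [680.4571   -66.50963 ]
 [685.83685  224.38942 ]
 [537.75775  227.12791 ]]
1 [   0   16   78   60 3292]
1 [  12   12   76   64 3167]
1 [   0   12   88   64 3743]
1 [   0   12   77   64 3516]
1 [  10   12   65   64 2951]
[[577.01322625 -17.77448956]
 [577.77003593  28.09484745]
 [577.71715843  82.28863451]
 [579.17566454 132.54404329]
 [581.11402545 179.77548869]] [45.87557998 54.19381286 50.27656862 47.27120347]
[  0.9607227  576.63657672] [ 49.95491523 -18.92412559] yaw -0.01922942471129517
centre [608.55247573  80.40885768]
```

View pics/scene_crop.png

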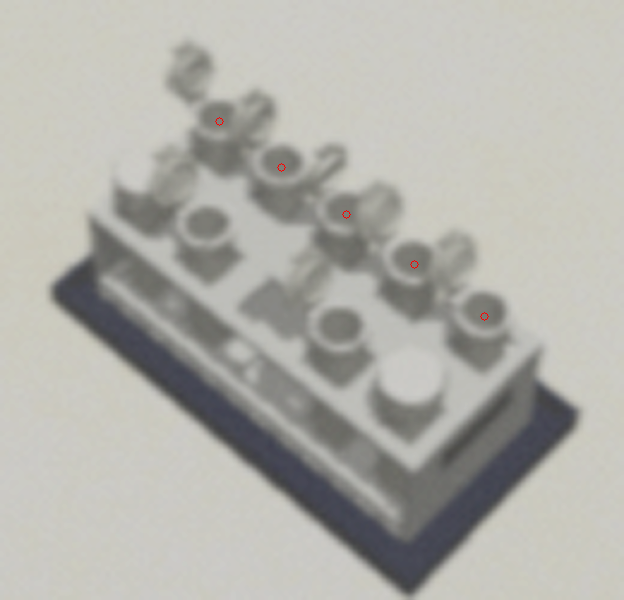

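The tray outline and the tube mouths agree on a rack centre of about (609, 80) and a yaw of -0.019. The red marks also fall on the front-row mouths in the scene view. Next I move in and come down to the right of lid1.

```bash
cat >> h.py <<'E'
from scipy.spatial.transform import Rotation as R
yaw=-0.019; C=np.array([608.8,80.4])
def rp(x,y,tipz):
    c,s=np.cos(yaw),np.sin(yaw); return [C[0]+c*x-s*y, C[1]+s*x+c*y, tipz+80]
E
python3 - <<'E'
from h import *
set_gripper(0)
for a in (0,np.pi/2,-np.pi/2,np.pi):
    q=(R.from_euler('z',yaw+a)*R.from_euler('x',np.pi)).as_quat()
    ks=[env.ik(rp(-30,y,128),q) for y in(-180,0,155)]
    print(round(a,2),[None if k is None else np.round(k,2) for k in ks])
q=(R.from_euler('z',yaw+np.pi/2)*R.from_euler('x',np.pi)).as_quat()
ok=env.ik(rp(-30,-180,220),q)
if ok is None: q=(R.from_euler('z',yaw)*R.from_euler('x',np.pi)).as_quat()
env.reach(rp(-30,-180,220),q)
print(env.move_l(rp(-30,-180,127.5),rate=60,f_stop=15)); env.hold(.3)
s=env.read_state(); print(s["time_s"],s["tool_pos"],rp(-30,-180,127.5),R.from_quat(s["orientation"]).as_matrix()[:,2],s["width"],s["force"])
cv2.imwrite("pics/a.png",cv2.resize(viewer.camera("scene")[140:320,220:420],None,fx=3,fy=3,interpolation=cv2.INTER_CUBIC))
E
```

```text
0 [array([-0.19,  0.49,  1.79, -0.  ,  0.87,  1.4 ]), array([ 0.12,  0.49,  1.78, -0.  ,  0.87,  1.71]), array([ 0.37,  0.54,  1.68, -0.  ,  0.92,  1.96])]
1.57 [array([-0.19,  0.49,  1.79, -0.  ,  0.87, -0.17]), array([ 0.12,  0.49,  1.78, -0.  ,  0.87,  0.14]), array([ 0.37,  0.54,  1.68, -0.  ,  0.92,  0.39])]
-1.57 [None, None, None]
3.14 [array([-0.19,  0.49,  1.79,  0.  ,  0.87, -1.74]), array([ 0.12,  0.49,  1.78,  0.  ,  0.87, -1.43]), array([ 0.37,  0.54,  1.68,  0.  ,  0.92, -1.19])]
False
5.8 [575.43025299 -98.99263663 207.6515433 ] [np.float64(575.3856206033865), np.float64(-98.9975452717767), 207.5] [ 2.57959377e-04 -4.50556016e-05 -9.99999966e-01] 0.3946352271507665 [-0.05885213 -0.65266265  0.93059156]
```

View pics/a.png

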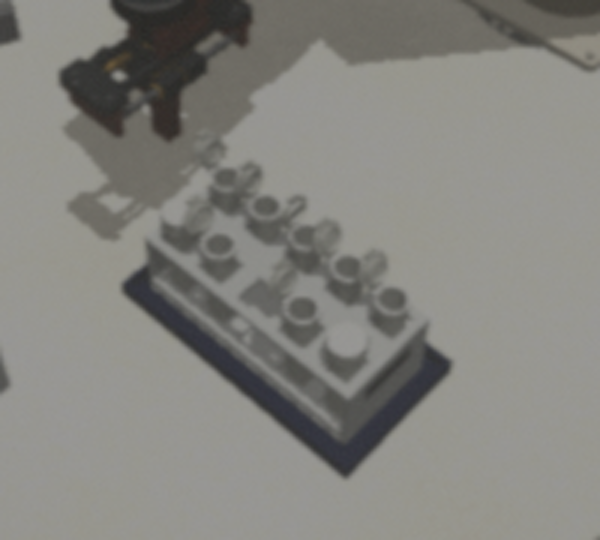

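Run:
```python
from h import *
print((proj("scene",[rp(-30,-180,127.5),rp(59,-143,128),rp(59,-217,128),rp(-30+13,-170,127.5)])-[220,140]+.5)*3)
```

```text
[[160.60477919  73.705456  ]
 [114.36648473 147.99973919]
 [ 57.93565884 105.07826502]
 [157.69630368  86.61541307]]
```

The projection confirms that the gripper body stays at or above z = 208, so it clears the standing lids (z = 164). Starting the sweep.

Run:
```python
from h import *
for i,y in enumerate((-72,-22,28,78,128)):
    r=env.move_l(rp(-30,y,127.3),rate=30,f_stop=12); s=env.read_state()
    print(y,r,round(s["time_s"],1),np.round(s["tool_pos"],1),np.round(s["force"],1))
    if i in(0,4): cv2.imwrite(f"pics/s{i}.png",cv2.resize(viewer.camera("scene")[140:320,220:420],None,fx=3,fy=3,interpolation=cv2.INTER_CUBIC))
    if r: break
    if i==0:break
```

```text
-72 False 9.6 [577.5   9.  207.3] [-0.3 -1.   0.9]
```

View pics/s0.png

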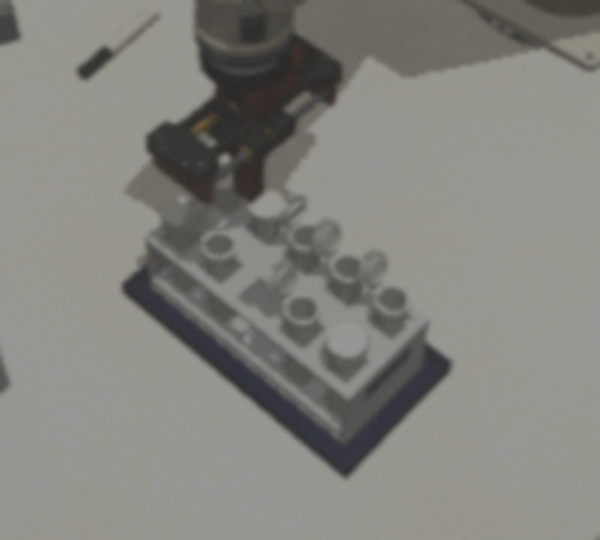

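The fingers are at y = -72. Lid1 is under and behind them, and lid2, at (268,208) in the crop, is folding over as expected. The contact force is only about 1 N, so I continue.

Run:
```python
from h import *
for y in (-22,28,78,150):
    r=env.move_l(rp(-30,y,127.3),rate=30,f_stop=12); s=env.read_state()
    print(y,r,round(s["time_s"],1),np.round(s["tool_pos"],1),np.round(s["force"],1))
    if r: break
for n,(x,yy,w,h) in {"scene":(220,140,200,180),"top":(235,145,130,90)}.items():
    cv2.imwrite(f"pics/e_{n}.png",cv2.resize(viewer.camera(n)[yy:yy+h,x:x+w],None,fx=3 if n=="scene" else 5,fy=3 if n=="scene" else 5,interpolation=cv2.INTER_CUBIC))
```

```text
-22 False 11.5 [578.4  58.9 207.2] [0.5 0.2 0.9]
28 False 13.3 [579.3 108.9 207.2] [-0.9  0.   0.5]
78 False 15.1 [580.3 158.8 207.3] [ 0.4 -0.4  0.5]
150 False 17.6 [581.7 230.8 207.3] [-0.7 -0.4  0.2]
```

View pics/e_scene.png

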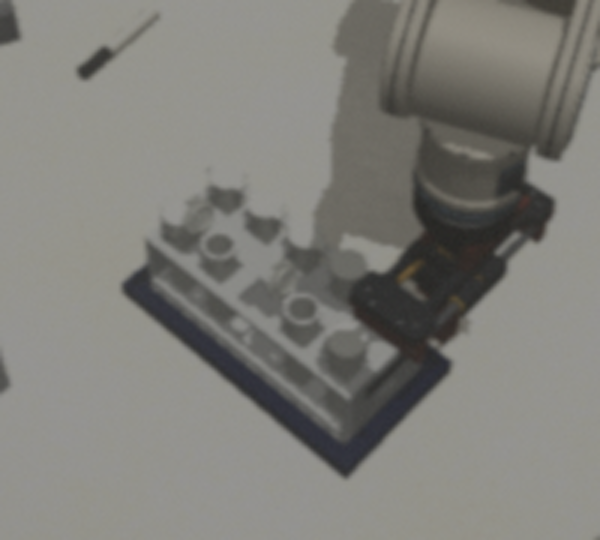

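Lids 1–4 look shut and the two back-row lids still stand. The gripper hides lid5. The whole row has been swept, so I lift clear and check.

Run:
```python
from h import *
env.move_l(rp(-30,155,260),rate=100); env.move_l(rp(-190,155,260),rate=150); env.hold(.3)
print(env.read_state()["time_s"])
a=cv2.resize(viewer.camera("scene")[175:300,250:380],None,fx=3.2,fy=3.2,interpolation=cv2.INTER_CUBIC)
b=cv2.resize(viewer.camera("top")[150:225,250:350],None,fx=3.84,fy=4,interpolation=cv2.INTER_CUBIC)
b=cv2.copyMakeBorder(b,0,a.shape[0]-b.shape[0],0,0,cv2.BORDER_CONSTANT)
cv2.imwrite("pics/f.png",np.clip(np.hstack([a,b])*1.3,0,255).astype(np.uint8))
```

```text
20.7417
```

View pics/f.png

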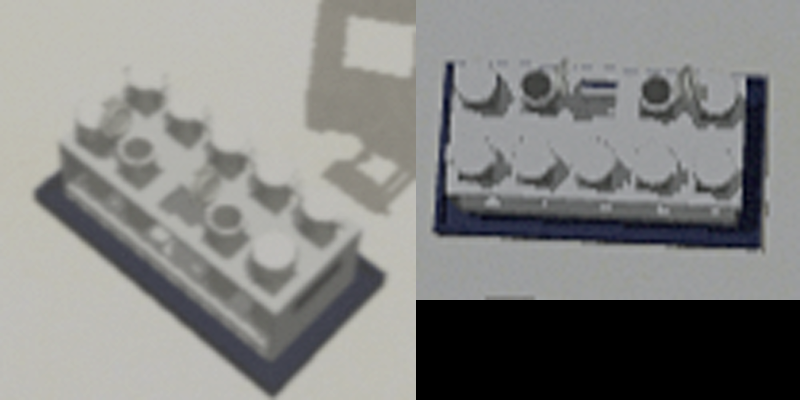

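All five front-row lids are shut: the top view, at (485..715, 165), shows white discs and no open mouths. Both back-row lids are still upright, and the arm is clear.

```bash
python3 -c "
from station import workorder
print(workorder.sign_off())"
```

```text
the job is handed in; nothing more can be done
None
```

All five front-row lids look shut in the final pictures, closed right to left in one light pass (about 1 N on the tool at each check). The back-row lids were left open, the arm finished clear, and the job is handed in; no verdict was returned.

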